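# Clamp a plugged pipe in the yoke vise

## Robot

A 6-joint arm with a two-finger parallel gripper is mounted at the origin on the work surface. World frame = base frame: x ahead of the robot, y to its left, z up, the work surface at z = 0. Lengths are in mm, angles in rad, forces in N, time in s.
With the tool pointing down it reaches from about 225 to 725 mm from the base axis. Payload 3.1 kg.
Tool frame: the origin (TCP) lies between the finger pads; the fingertips stand ctrl.tip_extent ahead of it and the grasp point (between the pads) lies 2 mm behind it (ctrl.tip_extent is the distance from the TCP to the fingertips, in mm); z points along the fingers, y is the line along which they close (so a half turn about z gives the same grasp; the last joint's range is limited). The gripper opens to 85 mm and grips with 20 to 120 N. Pads are 22 mm wide; open, the fingers measure 114 mm over their backs; the gripper's body (76 mm by 85 mm) begins 54 mm behind the grasp point. The pads swing forward as they close: fully open they stand 13 mm farther back than shut.
Start: joints at [-1.348, 0.048, 0.099, 1.622, 0, 1.443], TCP at [180.401, -493.024, 248.312] pointing down, gripper open.
Joint ranges: [-2.91, 2.91], [-0.99, 1.94], [-1.21, 1.42], [-2.12, 2.29], [-1.49, 1.47], [-3.14, 3.14]. Speed limits (rad/s): [2.79, 2.79, 3.14, 3.14, 3.14, 3.14].

## Interface

Orientations are given as a unit quaternion [w, x, y, z].
In Python, from rig import ctrl, viewer gives the robot as it stands.
- The arm moves only by the tool play_rows, never from a script. Its argument "rows" is a list of rows, each a list of 3 entries, a list of its own where there are three numbers: the shift along the tool's x, y, z normalised to -1 to 1, where 1 is 0.4 m, then the turn about the tool's z normalised to -1 to 1, where 1 is 120 degrees, then the opening, from -1 (shut) to 1 (fully open). A call has 1 to 12 rows; each row is the pose to reach, as a shift and turn from the pose commanded when the call began, along the tool's axes at that moment; what a row does not reach only later rows make up. A row lasts 1/10 s, in which the tool goes at most 50 mm and 8.59 degrees, less where a joint would pass 70% of its speed; a pose out of reach is approached as far as the arm can. A call with a number of a shift or a turn outside -1 to 1 is refused whole. A call with a gripper value outside its range is refused whole. The fingers move at their own pace and stop on an object; "squeeze" is the grip in N (left out, the last holds). Time passes only in rows, so rows that repeat a pose let the fingers close. It gives the time, the measured TCP pose, the force, the opening and the grip force at its end, in the units of the state.
- ctrl.sense(): the state, without advancing time (a new reading comes with each control period).
- viewer.snapshot(name): name is "scene" or "top" or "wrist"; returns (picture, depth): 400x640x3 uint8, red, green, blue; 400x640 float32, mm along the optical axis (not along the pixel's ray), 0 where there is no reading.
- viewer.camera_params(name): a dict with "fx", "fy", "cx", "cy" (pixels), "rvec" (rotation vector, rad) and "tvec" (3), from world to camera coordinates, as OpenCV has them. Camera axes: x right, y down, z forward; pixel columns grow to the right and rows downward; lengths in mm; the calibration is good to about 2 mm. A picture is of the moment at which its call begins: read the wrist's pose just before it. camera_params takes no time and is no camera call; for the wrist camera it gives the pose at the moment of the call.
- ctrl.close_job(): hands the job in; it is judged then, once.
The state is a dict: "time": time; "q": joint angles; "dq": joint speeds; "effort": joint torques, N m; "ee_pos": TCP position; "eef_rot": TCP orientation; "ft_force": force on the tool from outside, world axes, zero at the start; "moment": the same for the moment, N m; "grip_width": opening from 0.0 (shut) to 1.0 (fully open); "grip_force": force on a finger pad.
Only numpy, scipy, OpenCV 4.12 (cv2) and the standard library are available. Lean on these libraries where they do the work, as an engineer would, in place of code of your own. Each camera call takes 0.05 s, during which the arm holds its last target. There are 200 camera calls.

## Task

Push the white pipe along the vise's rail until its end is hard up against the stop plate, then crank the vise's T-handle clockwise to bring the pad down until it grips the pipe firmly, without crushing the plastic. Leave the other things on the bench where they are.

Things in the scene. Friction and masses are not known exactly. Their poses are not given: they have to be found in the camera images.
- vise: Grey yoke pipe vise, bolted down. Origin at table height on the screw's axis, z up. A 90-degree V rail of steel plate runs along its y axis from y = -190 to +50 mm (valley 22 mm above the table, upper edges 53 mm high, 62 mm apart). At y = +50 mm stands the stop plate, 85 mm wide, top 92 mm high. Base plate 150 mm wide in x, 12 mm thick.
- yoke_top (a point): Middle of the top of the yoke's crosspiece, 178 mm above the table, on the screw's axis. The crosspiece is 130 mm long in the vise's x, 34 mm in y and 26 mm high, on two posts at x = -55 and +55 mm (each 20 x 30 mm) that straddle the rail.
- stop_face (a point): The point on the stop plate's face, at the height of the pipe's axis (64 mm), that the centre of the pipe's end must meet; the face looks to the vise's -y. Axes as the vise's.
- pipe: White plastic pipe with flush grey end plugs (both ends flat and closed), 60 mm diameter, 190 mm long, about 0.4 kg, loose in the V rail. Origin at its centre, its long axis along its own y; its ends are at y = -95 and +95 mm. It starts drawn back towards the rail's -y end. The pad's grip should be 10 N or more; over 200 N crushes it.
- spindle: Upright steel screw, 20 mm thick, with the T-handle on top and the pressure pad below; it sinks 20 mm for each clockwise turn of the handle (seen from above). Origin at its lower end. The pad (50 x 44 mm, flat, faced with firm rubber that gives 1 mm per 40 N) hangs on a threaded stub: its underside is 22 to 34 mm below the origin, set differently each time and not measured.
- crank (a joint): Angle of the T-handle, rad, growing clockwise seen from above, which lowers the pad; at 0 the bar lies along the vise's x. Range -1.5 to 13. It turns stiffly (0.12 N m, some 2 N at 62 mm from the axis) and stays where left; once the pad bears on the pipe it stiffens steadily: each 10 N on the pipe costs about 0.03 N m more.
- hub (a point): Centre of the T-handle, on the screw's axis, at the mid-height of the bar; it goes down with the screw. It starts about 250 mm above the table.
- bar_end (a point): Centre of the ball (22 mm) at one end of the T-handle's bar, 85 mm from the axis. The bar is round, 14 mm thick, level, with an equal arm and ball on the other side; the hub is 32 mm across.
- reducer: Bystander: white plastic pipe reducer standing upright, 88 mm across, 150 mm tall. Origin under its centre.
- offcut: Bystander: short open piece of white pipe standing on end, 60 mm across, 90 mm tall. Origin under its centre.
- wrench: Bystander: flat steel wrench lying beyond the stop plate. Origin at its middle.
- can: Bystander: upright spray can, 58 mm across, 170 mm tall. Origin under its centre.
- hammer: Bystander: hammer with wooden handle, lying to the robot's right. Origin at its middle.
- screwdriver: Bystander: screwdriver lying to the robot's right. Origin at its middle.
- collar: Bystander: flat white plastic ring, 90 mm across, 30 mm high, to the robot's left. Origin under its centre.
Things that resemble listed ones, but are neither listed nor needed, are in the scene too. Leave any purple look-alike of the pipe alone.

How it is judged (in metres and radians):
On the way, in this order (a step that is already met when the one before it is completed fails the run):
1. the pipe's end is against the stop plate, within 4 mm, while the pad is still clear of the pipe (y of pipe in the frame of stop_face above -0.099 m and contact force between spindle and pipe below 0.5 N), for 0.2 s.
2. the pad presses on the pipe with at least 10 N (contact force between spindle and pipe above 10 N), for 0.2 s.
At the end, for the whole second after the job is handed in: The pipe lies along the V rail (within 0.06 rad) with its end within 4 mm of the stop plate, and the pad, left by itself, presses on it with at least 10 N; pipe and handle are at rest (y of pipe in the frame of stop_face above -0.099 m and angle between the y axis of pipe and the y axis of vise, either way round below 0.06 rad and contact force between spindle and pipe above 10 N and linear speed of pipe below 0.01 m/s and velocity of joint crank between -0.05 and 0.05 rad/s); the robot touches nothing.
It fails at once if the pipe is crushed: the pad presses on it with more than 200 N (contact force between spindle and pipe above 200 N).
It fails at once if a bystander is moved more than 30 mm (distance of any of reducer, offcut, wrench, can, hammer, screwdriver, collar from where it was at the start of the episode above 0.03 m).
It also fails if it takes over 69 s, if anything falls off the work surface, if the arm or the gripper's body presses on something with over 40 N, if the wrist force passes 120 N, or if a joint passes its speed limit or range.

## Working session

There is one attempt and no reset: what is moved stays moved. The work goes in short steps, Python scripts to look and compute and a tool call to move; the robot and the scene stay as the last step left them, time stands still between calls to the robot, and variables do not carry over. Pictures are saved under pics/ and viewed, at most 10 in all, crops included, and the job is handed in when it is done.

Besides the shell and the picture viewer there is one more tool, called after "Emit:" by a JSON object that holds its "method" and its "body". play_rows: Moves the arm, as the interface text tells. Its arguments: {"type":"object","properties":{"rows":{"type":"array","items":{"type":"array"}},"squeeze":{"type":"number"}},"required":["rows"]}

```bash
ls; mkdir -p pics; cat > h.py <<'E'
import numpy as np, cv2
from rig import ctrl, viewer
def cam(n):
    p=viewer.camera_params(n); R=cv2.Rodrigues(np.array(p["rvec"],float))[0]; t=np.array(p["tvec"],float).ravel()
    return p,R,t
def cloud(n,depth,c=None):
    p,R,t=c or cam(n); v,u=np.mgrid[0:400,0:640]
    P=np.stack([(u-p["cx"])/p["fx"]*depth,(v-p["cy"])/p["fy"]*depth,depth],-1)
    return (P-t)@R
def proj(n,X):
    p,R,t=cam(n); c=R@np.array(X,float)+t; return p["fx"]*c[0]/c[2]+p["cx"],p["fy"]*c[1]/c[2]+p["cy"]
E
python3 - <<'E'
from h import *
print(ctrl.sense(),ctrl.tip_extent)
for n in("scene","top"):
    im,d=viewer.snapshot(n); np.savez("%s0.npz"%n,im=im,d=d); cv2.imwrite("pics/%s0.png"%n,im[:,:,::-1])
    p,R,t=cam(n); print(n,p,-R.T@t)
E
```

```text
pics
{'time': 0.0, 'q': array([-1.34780998e+00,  4.87913915e-02,  9.75997168e-02,  1.62198057e+00,
        2.47090923e-05,  1.44303390e+00]), 'dq': array([-0.00025251,  0.00094728, -0.00132542,  0.00060516, -0.00042317,
       -0.00070578]), 'effort': array([ 1.32051417e-03, -3.38782346e+01,  3.20014751e+01,  2.03112775e-02,
       -8.61103445e-05, -2.72892535e-06]), 'ee_pos': array([ 180.27951803, -492.48074053,  247.09689996]), 'eef_rot': array([-1.18720162e-03,  9.84660594e-01,  1.74476657e-01, -4.41991958e-05]), 'ft_force': array([ 0.49030228, -0.44403908, -0.26876266]), 'moment': array([-0.0135856 , -0.03397787, -0.02214766]), 'grip_force': 0.0, 'grip_width': 0.998892789543088} 17.0
scene {'fx': 378.4280363185513, 'fy': 378.4280363185513, 'cx': 322.58518308173177, 'cy': 204.36705902430182, 'rvec': array([ 1.53466904,  1.94557955, -0.85576586]), 'tvec': array([ 128.47463442, -191.66343813, 1857.80631505])} [1501.83923373  206.01464389 1098.50889481]
top {'fx': 402.69035779096777, 'fy': 402.69035779096777, 'cx': 322.41151355722013, 'cy': 200.6386983202282, 'rvec': array([ 2.13957091, -2.19272527,  0.12875327]), 'tvec': array([  15.98463633,  557.02905819, 1221.26631412])} [ 416.603177     11.71133595 1276.0614906 ]
```

View pics/scene0.png

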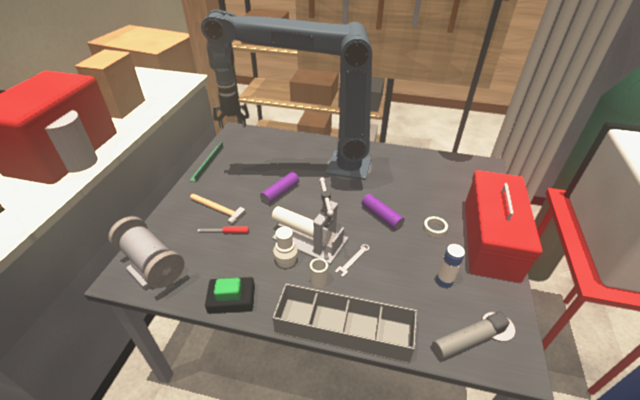

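View pics/top0.png

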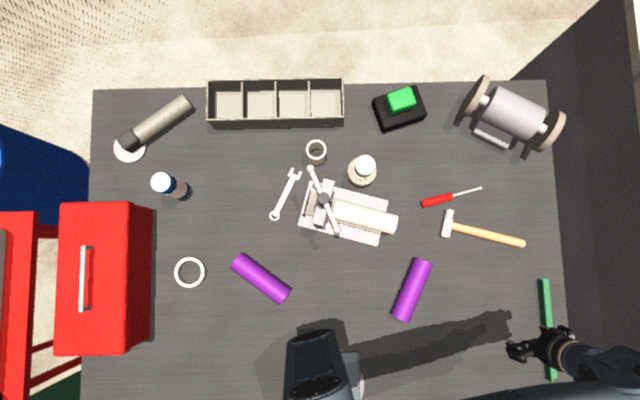

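The white pipe lies in the vise rail: top picture, about (365,217). The purple look-alikes are at (262,278) and (411,290), and the reducer (362,170) and offcut (316,150) stand beside the vise. The T-handle's hub is near (323,199), with balls at about (310,170) and (337,232). Next I'll take an enlarged crop and the point cloud.

```bash
python3 - <<'E'
from h import *
z=np.load("top0.npz"); im,d=z["im"],z["d"]; C=cloud("top",d)
cv2.imwrite("pics/crop.png",cv2.resize(im[130:260,260:420,::-1],None,fx=5,fy=4.6,interpolation=cv2.INTER_CUBIC)[:600,:800])
X=C.reshape(-1,3); m=(X[:,0]>300)&(X[:,0]<620)&(abs(X[:,1])<280); 
rgb=im.reshape(-1,3)
h=X[m][:,2]; print("table",np.median(X[(abs(X[:,2])<15)][:,2]))
def s(name,k):
    P=X[k]; print(name,len(P),P.mean(0).round(1),P.min(0).round(),P.max(0).round())
# pipe: points z 80..98 in vise area
u0,v0=np.meshgrid(np.arange(640),np.arange(400)); u0=u0.ravel();v0=v0.ravel()
box=(u0>295)&(u0<400)&(v0>160)&(v0<250)
k=box&(X[:,2]>86)&(X[:,2]<98)&(u0>335)&(v0>190); s("pipe top",k)
P=X[k][:,:2]; c=P.mean(0); w,V=np.linalg.eigh(np.cov(P.T)); a=V[:,1]; a=a*np.sign(a[1]); t=(P-c)@a
print("pipe axis",a,np.arctan2(-a[0],a[1]), "ends",c+a*t.min(),c+a*t.max(),t.max()-t.min())
k=box&(X[:,2]>235)&(X[:,2]<275); s("handle",k)
P=X[k][:,:2]; c2=P.mean(0); w,V=np.linalg.eigh(np.cov(P.T)); b=V[:,1]; b=b*np.sign(b[0]); t=(P-c2)@b
print("bar",b,c2,"ends",c2+b*t.min(),c2+b*t.max(),"zmed",np.median(X[k][:,2]))
k=box&(X[:,2]>170)&(X[:,2]<186); s("yoke top",k)
P=X[k][:,:2];r=cv2.minAreaRect(P.astype(np.float32));print(r)
k=box&(X[:,2]>84)&(X[:,2]<100)&(u0<325); s("stop top",k); print(cv2.minAreaRect(X[k][:,:2].astype(np.float32)))
k=(u0>345)&(u0<380)&(v0>150)&(v0<190)&(X[:,2]>60); s("reducer",k)
k=(u0>303)&(u0<330)&(v0>138)&(v0<166)&(X[:,2]>60)&(X[:,2]<110); s("offcut",k)
np.save("C0.npy",C)
E
```

```text
table -0.6199328761444625
pipe top 790 [ 502.  -124.1   91.2] [ 461. -216.   86.] [546. -36.  98.]
pipe axis [0.28394491 0.9588406 ] -0.28790586695779247 ends [ 475.70532719 -212.75493418] [529.07194402 -32.54364324] 187.94708078027483
handle 490 [537.9   1.7 258.8] [451. -39. 243.] [628.  44. 269.]
bar [0.92547213 0.37881571] [537.89388796   1.66187529] ends [450.43891968 -34.1353301 ] [626.76790203  38.03992675] zmed 258.41143780462636
yoke top 426 [535.2   2.9 177.2] [474. -30. 170.] [604.  33. 185.]
((538.8593139648438, 1.9789009094238281), (40.73661422729492, 130.3309326171875), 77.71146392822266)
stop top 80 [552.2  53.4  90.1] [476.  18.  84.] [592.  67.  96.]
((530.4141235351562, 49.323822021484375), (119.68388366699219, 40.090965270996094), 11.658583641052246)
reducer 644 [ 633.4 -113.9  132.1] [ 417. -164.   60.] [ 686.   12. 1276.]
offcut 162 [707.5  18.3  82.3] [678.  -9.  61.] [736.  48.  93.]
```

View pics/crop.png

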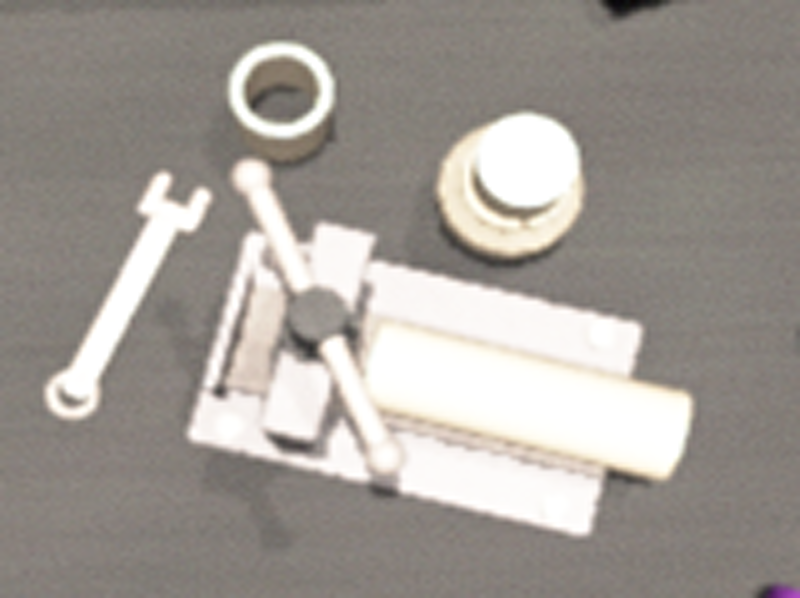

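The crop confirms it: the pipe's free end is at crop (680,435), pointing image right (world −y). The stop is on the left, the yoke is near (320,330), and the bar's balls are at (250,175) and (387,455). Now I'll refine the vise yaw.

```bash
python3 - <<'E'
from h import *
C=np.load("C0.npy"); X=C.reshape(-1,3)
v0,u0=np.mgrid[0:400,0:640]; u0=u0.ravel();v0=v0.ravel()
box=(u0>295)&(u0<395)&(v0>160)&(v0<250)
k=box&(X[:,2]>6)&(X[:,2]<18); print("base",cv2.minAreaRect(X[k][:,:2].astype(np.float32)),k.sum())
# yoke top: fit rect after dropping bar-shadowed
k=box&(X[:,2]>174)&(X[:,2]<181); P=X[k]; print("yoke",cv2.minAreaRect(P[:,:2].astype(np.float32)))
# pipe ridge: per slice centre
for lo in(88,92):
  k=box|(u0<402)&(u0>335)&(v0>190)&(v0<240); k&=(X[:,2]>lo)&(X[:,2]<97)&(u0>342)
  P=X[k][:,:2]; vx=cv2.fitLine(P.astype(np.float32),cv2.DIST_HUBER,0,.01,.01).ravel(); print("pipe line",vx,np.degrees(np.arctan2(vx[1],vx[0])))
# pipe whole (z>66) far end
k=(u0<405)&(u0>345)&(v0>190)&(v0<245)&(X[:,2]>60)&(X[:,2]<97)
yv=np.array([np.sin(.25),np.cos(.25)]); t=(X[k][:,:2]-[538,2])@yv; xv=np.array([yv[1],-yv[0]]); s=(X[k][:,:2]-[538,2])@xv
print("pipe y in vise",np.percentile(t,[0,1,50,99]),"x",np.percentile(s,[1,50,99]))
k=(u0>345)&(u0<380)&(v0>150)&(v0<190)&(X[:,2]>130)&(X[:,2]<170);print("red top",X[k].mean(0))
k=box&(X[:,2]>262)&(X[:,2]<285);print("hub top",X[k].mean(0),k.sum())
for n,e in(("ballA",(625,37)),("ballB",(451,-34))):
  k=box&(X[:,2]>240)&(np.hypot(X[:,0]-e[0],X[:,1]-e[1])<16);print(n,np.median(X[k],0),X[k][:,2].max())
E
```

```text
base ((550.9906005859375, -61.269744873046875), (294.9680480957031, 271.3146667480469), 88.88302612304688) 1561
yoke ((539.6673583984375, 2.5938491821289062), (39.84096908569336, 128.9662322998047), 72.21424102783203)
pipe line [ 3.3342436e-01  9.4277686e-01  5.0029300e+02 -1.3539677e+02] 70.52324
pipe line [ 3.0562374e-01  9.5215237e-01  4.9998151e+02 -1.3619054e+02] 72.2043
pipe y in vise [-223.38719195 -221.91324963 -147.31693296  -70.09102602] x [-34.33515896  -6.35058839  25.29220939]
red top [ 643.79227449 -119.83373723  148.28371521]
hub top [541.33394295   2.90113515 264.3088591 ] 120
ballA [617.19910114  33.82029849 259.53001709] 265.32265481542413
ballB [458.575849   -30.90095992 259.87406156] 265.54450801839977
```

Emit:
{"method": "play_rows", "body": {"rows": [[[0.868,-0.317,0],0.305,-1],[[0.868,-0.317,0],0.305,-1],[[0.868,-0.317,0],0.305,-1],[[0.868,-0.317,0],0.305,-1],[[0.868,-0.317,0],0.305,-1],[[0.868,-0.317,0],0.305,-1],[[0.868,-0.317,0],0.305,-1],[[0.868,-0.317,0],0.305,-1],[[0.868,-0.317,0],0.305,-1],[[0.868,-0.317,0],0.305,-1],[[0.868,-0.317,0],0.305,-1],[[0.868,-0.317,0],0.305,-1]]}}

```text
time: 1.3
ee_pos: [462.0, -255.6, 248.2]
eef_rot: [0.0, 0.99, -0.145, -0.0]
ft_force: [-0.2, -0.5, 0.3]
grip_width: -0.001
grip_force: 0.0
```

Emit:
{"method": "play_rows", "body": {"rows": [[[0,0,0.2],0,-1],[[0,0,0.4],0,-1],[[0,0,0.433],0,-1],[[0,0,0.433],0,-1],[[0,0,0.433],0,-1],[[0,-0.03,0.433],0,-1],[[0,-0.06,0.433],0,-1],[[0,-0.09,0.433],0,-1],[[0,-0.12,0.433],0,-1],[[0,-0.14,0.433],0,-1],[[0,-0.16,0.433],0,-1],[[0,-0.16,0.433],0,-1]]}}

```text
time: 2.5
ee_pos: [483.0, -193.9, 78.0]
eef_rot: [0.002, 0.99, -0.143, 0.002]
ft_force: [-1.5, -2.8, 3.8]
grip_width: 0.001
grip_force: 2.0
```

```bash
python3 - <<'E'
from h import *
ims=[]
for n in("top","scene"):
    im,d=viewer.snapshot(n); 
    c=im[130:260,260:420] if n=="top" else im[160:290,230:390]
    ims.append(cv2.resize(c[:,:,::-1],None,fx=2.5*2,fy=2.5*2,interpolation=cv2.INTER_CUBIC)[:,:800])
cv2.imwrite("pics/b.png",cv2.resize(np.hstack(ims),(800,325),interpolation=cv2.INTER_AREA))
print(ctrl.sense()["ee_pos"],ctrl.sense()["ft_force"])
E
```

```text
[ 482.79576746 -193.79072731   77.27592597] [-0.1915056  -2.7910165   2.61365277]
```

View pics/b.png

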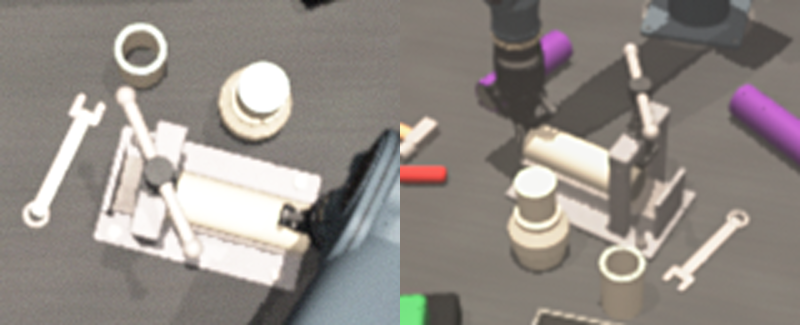

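The finger is at the pipe's free end, at left-panel px (295,215). The pipe seems to have shifted towards the yoke, but the top view is foreshortened, so I'll check with depth.

```bash
cat >> h.py <<'E'
yv=np.array([.284,.959]); xv=np.array([.959,-.284]); O=np.array([538.5,2])
def pipe_view(n):
    im,d=viewer.snapshot(n); X=cloud(n,d).reshape(-1,3); r=im.reshape(-1,3).astype(int)
    V=np.c_[(X[:,:2]-O)@xv,(X[:,:2]-O)@yv,X[:,2]]
    k=(d.ravel()>0)&(abs(V[:,0])<45)&(V[:,1]>-260)&(V[:,1]<60)&(V[:,2]>25)&(V[:,2]<100)
    return V[k],r[k]
E
python3 - <<'E'
from h import *
for n in("top","scene"):
    V,c=pipe_view(n); w=(c.min(1)>110)
    for lo in range(-230,60,20):
        k=(V[:,1]>=lo)&(V[:,1]<lo+20)&(V[:,2]>60)
        if k.sum(): print(n,lo,k.sum(),"white",(k&w).sum(),"z",np.percentile(V[k][:,2],[50,98]).round(),"x",np.percentile(V[k][:,0],[2,98]).round(), c[k].mean(0).round())
E
```

```text
top -190 51 white 50 z [85. 93.] x [-28.  28.] [202. 188. 166.]
top -170 69 white 69 z [84. 93.] x [-28.  30.] [243. 236. 220.]
top -150 124 white 124 z [89. 96.] x [-28.  28.] [249. 246. 237.]
top -130 132 white 132 z [89. 96.] x [-28.  28.] [251. 249. 242.]
top -110 135 white 135 z [89. 97.] x [-28.  28.] [252. 249. 243.]
top -90 133 white 133 z [89. 95.] x [-28.  28.] [251. 249. 243.]
top -70 133 white 133 z [89. 97.] x [-28.  28.] [252. 249. 243.]
top -50 112 white 112 z [89. 96.] x [-26.  28.] [253. 251. 247.]
top -30 36 white 36 z [89. 96.] x [-29.  28.] [234. 228. 219.]
top 30 3 white 3 z [93. 93.] x [-39.  -6.] [160. 148. 144.]
top 50 90 white 89 z [90. 95.] x [-41.  40.] [224. 216. 212.]
scene -230 4 white 0 z [82. 86.] x [ 7. 13.] [98. 92. 86.]
scene -210 22 white 1 z [82. 98.] x [10. 16.] [104.  97.  89.]
scene -190 56 white 53 z [87. 96.] x [-11.  35.] [191. 176. 154.]
scene -170 64 white 62 z [88. 96.] x [-13.  33.] [213. 200. 180.]
scene -150 69 white 68 z [90. 98.] x [-15.  32.] [229. 222. 206.]
scene -130 70 white 70 z [88. 97.] x [-16.  34.] [229. 223. 210.]
scene -110 69 white 69 z [87. 97.] x [-12.  33.] [231. 225. 213.]
scene -90 71 white 71 z [88. 98.] x [-14.  33.] [229. 223. 210.]
scene -70 67 white 67 z [87. 98.] x [-13.  32.] [231. 224. 211.]
scene -50 26 white 26 z [77. 93.] x [11. 34.] [216. 205. 186.]
scene -10 59 white 10 z [79. 94.] x [-45.  26.] [110. 102.  92.]
scene 10 9 white 0 z [79. 95.] x [-45. -42.] [99. 92. 87.]
scene 50 98 white 48 z [86. 96.] x [-37.  45.] [148. 138. 131.]
```

Emit:
{"method": "play_rows", "body": {"rows": [[[0,-0.015,0],0,-1],[[0,-0.03,0],0,-1],[[0,-0.045,0],0,-1],[[0,-0.06,0],0,-1],[[0,-0.075,0],0,-1],[[0,-0.09,0],0,-1],[[0,-0.1,0],0,-1],[[0,-0.1,0],0,-1]]}}

```text
time: 3.5
ee_pos: [492.7, -156.7, 76.2]
eef_rot: [0.002, 0.99, -0.144, 0.001]
ft_force: [-1.0, -7.4, 5.9]
grip_width: -0.0
grip_force: 3.6
```

Emit:
{"method": "play_rows", "body": {"rows": [[[0,-0.006,0],0,-1],[[0,-0.012,0],0,-1],[[0,-0.012,0],0,-1]]}}

```text
time: 3.8
ee_pos: [493.9, -152.6, 76.2]
eef_rot: [0.003, 0.99, -0.144, 0.0]
ft_force: [-1.9, -8.4, 6.2]
grip_width: -0.001
grip_force: 4.1
```

Emit:
{"method": "play_rows", "body": {"rows": [[[0,-0.006,0],0,-1],[[0,-0.012,0],0,-1],[[0,-0.012,0],0,-1]]}}

```text
time: 4.1
ee_pos: [495.3, -148.1, 76.2]
eef_rot: [0.003, 0.99, -0.144, 0.0]
ft_force: [-1.9, -8.0, 4.4]
grip_width: -0.004
grip_force: 4.2
```

Emit:
{"method": "play_rows", "body": {"rows": [[[0,-0.006,0],0,-1],[[0,-0.006,0],0,-1]]}}

```text
time: 4.3
ee_pos: [495.8, -146.4, 76.3]
eef_rot: [0.003, 0.99, -0.144, 0.0]
ft_force: [-3.3, -9.0, 5.1]
grip_width: 0.002
grip_force: 4.9
```

Emit:
{"method": "play_rows", "body": {"rows": [[[0,-0.006,0],0,-1],[[0,-0.012,0],0,-1],[[0,-0.012,0],0,-1]]}}

```text
time: 4.6
ee_pos: [495.8, -146.3, 76.4]
eef_rot: [0.009, 0.989, -0.146, -0.001]
ft_force: [-7.1, -20.1, 5.3]
grip_width: -0.0
grip_force: 10.7
```

Emit:
{"method": "play_rows", "body": {"rows": [[[0,-0.006,0],0,-1],[[0,-0.006,0],0,-1]]}}

```text
time: 4.8
ee_pos: [495.7, -146.3, 76.5]
eef_rot: [0.011, 0.989, -0.147, -0.001]
ft_force: [-8.4, -24.9, 3.8]
grip_width: -0.003
grip_force: 13.5
```

Emit:
{"method": "play_rows", "body": {"rows": [[[0,0.03,0],0,-1],[[0,0.1,0],0,-1],[[0,0.1,-0.1],0,-1],[[0,0.1,-0.2],0,-1],[[0,0.1,-0.32],0,-1],[[0,0.1,-0.43],0,-1],[[0,0.1,-0.43],0,-1],[[0,0.1,-0.43],0,-1],[[0,0.1,-0.43],0,-1]]}}

```text
time: 5.7
ee_pos: [485.8, -173.9, 245.1]
eef_rot: [-0.001, 0.99, -0.143, -0.002]
ft_force: [-0.3, 0.9, -1.1]
grip_width: -0.002
grip_force: 0.0
```

```bash
python3 - <<'E'
from h import *
for n in("top","scene"):
    V,c=pipe_view(n); 
    k=(V[:,2]>70)&(V[:,1]<-30)&(abs(V[:,0])<10)&(c.min(1)>110); print(n,np.percentile(V[k][:,1],[0,1,5]), k.sum())
s=ctrl.sense(); p=s["ee_pos"]; d=p[:2]-O; print(p,"vise",d@xv,d@yv,s["eef_rot"],s["ft_force"])
E
```

```text
top [-139.93148089 -139.01894689 -134.08918161] 250
scene [-138.37205925 -138.23232169 -135.32844476] 78
[ 485.51193555 -173.94394278  244.56296413] vise -0.8474740572934394 -183.7788514298614 [-0.00116207  0.98966599 -0.1433703  -0.00220109] [-0.25550401 -0.03104137 -0.00322761]
```

```bash
cat > arc.py <<'E'
import sys
from h import *
# shifts (units of 400 mm) from the present TCP to circle points; args: phi0 step n r dz_per_turn
def arc(p0,step,n,r=62):
    s=ctrl.sense(); d=s["ee_pos"][:2]-O; w,x,y,z=s["eef_rot"]
    th=2*np.arctan2(y,x); tx=np.array([np.cos(th),np.sin(th)]); ty=np.array([tx[1],-tx[0]])
    print("vise",d@xv,d@yv,"phi",np.degrees(np.arctan2(d@yv,d@xv)),"r",np.hypot(*d))
    for i in range(n):
        f=np.radians(p0-step*i); P=r*(np.cos(f)*xv+np.sin(f)*yv)-d
        print(round(p0-step*i), [round(P@tx/400,3),round(P@ty/400,3),round(step*i/360*20/400,3)])
a=list(map(float,sys.argv[1:])); arc(a[0],a[1],int(a[2]))
E
python3 arc.py 260 10 11
```

```text
vise -0.8474740572934394 -183.7788514298614 phi -90.26421071942306 r 183.74984619080155
260 [np.float64(-0.025), np.float64(-0.307), 0.0]
250 [np.float64(-0.051), np.float64(-0.314), 0.001]
240 [np.float64(-0.075), np.float64(-0.325), 0.003]
230 [np.float64(-0.097), np.float64(-0.341), 0.004]
220 [np.float64(-0.117), np.float64(-0.36), 0.006]
210 [np.float64(-0.132), np.float64(-0.382), 0.007]
200 [np.float64(-0.143), np.float64(-0.406), 0.008]
190 [np.float64(-0.15), np.float64(-0.432), 0.01]
180 [np.float64(-0.153), np.float64(-0.459), 0.011]
170 [np.float64(-0.15), np.float64(-0.486), 0.013]
160 [np.float64(-0.143), np.float64(-0.512), 0.014]
```

Emit:
{"method": "play_rows", "body": {"rows": [[[-0.01,-0.1,0],0,-1],[[-0.02,-0.2,0],0,-1],[[-0.025,-0.307,0],0,-1],[[-0.025,-0.307,0],0,-1],[[-0.051,-0.314,0.001],0,-1],[[-0.075,-0.325,0.003],0,-1],[[-0.097,-0.341,0.004],0,-1],[[-0.117,-0.36,0.006],0,-1],[[-0.132,-0.382,0.007],0,-1],[[-0.143,-0.406,0.008],0,-1],[[-0.15,-0.432,0.01],0,-1],[[-0.15,-0.432,0.01],0,-1]]}}

```text
time: 7.0
ee_pos: [468.0, -32.3, 243.2]
eef_rot: [-0.017, 0.993, -0.116, 0.001]
ft_force: [-0.2, -0.2, -1.0]
grip_width: -0.001
grip_force: 0.0
```

```bash
python3 - <<'E'
from h import *
im,d=viewer.snapshot("top");C=cloud("top",d)
c1=cv2.resize(im[150:250,260:390,::-1],(400,308)); im,d=viewer.snapshot("scene"); c2=cv2.resize(im[160:290,260:390,::-1],(308,308))
cv2.imwrite("pics/c.png",np.hstack([c1,c2]))
E
python3 arc.py 180 10 12
```

```text
vise -57.64038526504517 -53.07557152614745 phi -137.36096511645678 r 78.34131742146582
180 [np.float64(-0.004), np.float64(-0.133), 0.0]
170 [np.float64(0.0), np.float64(-0.16), 0.001]
160 [np.float64(0.008), np.float64(-0.186), 0.003]
150 [np.float64(0.021), np.float64(-0.209), 0.004]
140 [np.float64(0.038), np.float64(-0.231), 0.006]
130 [np.float64(0.058), np.float64(-0.249), 0.007]
120 [np.float64(0.081), np.float64(-0.263), 0.008]
110 [np.float64(0.106), np.float64(-0.273), 0.01]
100 [np.float64(0.132), np.float64(-0.279), 0.011]
90 [np.float64(0.159), np.float64(-0.279), 0.013]
80 [np.float64(0.186), np.float64(-0.276), 0.014]
70 [np.float64(0.212), np.float64(-0.267), 0.015]
```

View pics/c.png

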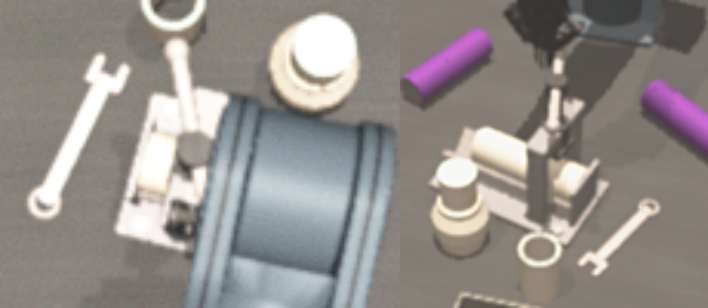

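The post is against the lower arm of the bar (left panel, about (180,215)). Ball A has swung to (175,45), so the handle turned clockwise. The tool lags its command, so I'll check the joints.

```bash
python3 - <<'E'
from h import *
s=ctrl.sense(); print({k:np.round(s[k],3) for k in("q","dq","effort","ee_pos","eef_rot","ft_force","moment")})
E
```

```text
{'q': array([-0.235, -0.1  , -0.057,  1.616,  0.035,  3.141]), 'dq': array([-0.003,  0.008,  0.002, -0.002, -0.   ,  0.   ]), 'effort': array([ 5.3000e-02, -2.8369e+01,  3.2059e+01,  2.8000e-02,  1.2000e-01,
       -0.0000e+00]), 'ee_pos': array([468.173, -32.518, 242.965]), 'eef_rot': array([-0.017,  0.993, -0.117,  0.001]), 'ft_force': array([ 1.442,  0.106, -0.576]), 'moment': array([0.019, 0.06 , 0.016])}
```

Emit:
{"method": "play_rows", "body": {"rows": [[[0,0,0],0,-1],[[0,0,0],0,-1],[[0,0,0],0,-1]]}}

```text
time: 7.4
ee_pos: [468.4, -32.8, 243.0]
eef_rot: [-0.017, 0.993, -0.117, 0.001]
ft_force: [-0.1, 0.2, 0.3]
grip_width: -0.003
grip_force: 0.0
```

```bash
python3 - <<'E'
from h import *
s=ctrl.sense(); print({k:np.round(s[k],3) for k in("q","dq","effort","ee_pos","eef_rot","ft_force","moment")})
E
python3 arc.py 200 10 3
```

```text
{'q': array([-0.235, -0.1  , -0.057,  1.615,  0.035,  3.141]), 'dq': array([-0.   , -0.004,  0.002, -0.001, -0.001,  0.   ]), 'effort': array([ 1.6000e-02, -2.8196e+01,  3.2026e+01,  1.4000e-02,  1.1900e-01,
       -0.0000e+00]), 'ee_pos': array([468.353, -32.82 , 242.966]), 'eef_rot': array([-0.017,  0.993, -0.117,  0.001]), 'ft_force': array([-0.087,  0.173,  0.297]), 'moment': array([-0.018, -0.   , -0.013])}
vise -57.38261982794548 -53.31401311129751 phi -137.10493400829517 r 78.31399749500403
200 [np.float64(0.002), np.float64(-0.08), 0.0]
190 [np.float64(-0.004), np.float64(-0.107), 0.001]
180 [np.float64(-0.004), np.float64(-0.134), 0.003]
```

Joint 6 is at its limit. I'll back away from the bar and turn the tool about −87°.

Emit:
{"method": "play_rows", "body": {"rows": [[[0.05,0.02,0],0,-1],[[0.1,0.03,0],-0.07,-1],[[0.1,0.03,0],-0.14,-1],[[0.1,0.03,0],-0.21,-1],[[0.1,0.03,0],-0.28,-1],[[0.1,0.03,0],-0.35,-1],[[0.1,0.03,0],-0.42,-1],[[0.1,0.03,0],-0.49,-1],[[0.1,0.03,0],-0.56,-1],[[0.1,0.03,0],-0.63,-1],[[0.1,0.03,0],-0.7,-1],[[0.1,0.03,0],-0.724,-1]]}}

```text
time: 8.6
ee_pos: [504.5, -53.8, 242.6]
eef_rot: [-0.012, 0.8, 0.599, 0.013]
ft_force: [-0.7, -0.4, 0.1]
grip_width: -0.001
grip_force: 0.0
```

```bash
python3 - <<'E'
from h import *
s=ctrl.sense(); print({k:np.round(s[k],3) for k in("q","ee_pos","eef_rot","ft_force")})
E
python3 arc.py 240 10 13
```

```text
{'q': array([-2.590e-01, -1.000e-03,  3.700e-02,  1.611e+00,  3.500e-02,
        1.597e+00]), 'ee_pos': array([504.455, -53.792, 242.562]), 'eef_rot': array([-0.012,  0.8  ,  0.599,  0.013]), 'ft_force': array([-0.662, -0.357,  0.07 ])}
vise -16.80413833993989 -63.17352167129706 phi -104.89573438317485 r 65.35926329052593
240 [np.float64(0.024), np.float64(-0.035), 0.0]
230 [np.float64(0.039), np.float64(-0.058), 0.001]
220 [np.float64(0.058), np.float64(-0.077), 0.003]
210 [np.float64(0.081), np.float64(-0.092), 0.004]
200 [np.float64(0.105), np.float64(-0.103), 0.006]
190 [np.float64(0.131), np.float64(-0.11), 0.007]
180 [np.float64(0.158), np.float64(-0.113), 0.008]
170 [np.float64(0.185), np.float64(-0.11), 0.01]
160 [np.float64(0.211), np.float64(-0.103), 0.011]
150 [np.float64(0.236), np.float64(-0.092), 0.013]
140 [np.float64(0.258), np.float64(-0.076), 0.014]
130 [np.float64(0.277), np.float64(-0.057), 0.015]
120 [np.float64(0.292), np.float64(-0.035), 0.017]
```

Emit:
{"method": "play_rows", "body": {"rows": [[[0.024,-0.035,0],0,-1],[[0.039,-0.058,0],0,-1],[[0.058,-0.077,0],0,-1],[[0.081,-0.092,0],0,-1],[[0.105,-0.103,0],0,-1],[[0.131,-0.11,0],0,-1],[[0.158,-0.113,0],0,-1],[[0.185,-0.11,0],0,-1],[[0.211,-0.103,0],0,-1],[[0.236,-0.092,0],0,-1],[[0.236,-0.092,0],0,-1]]}}

```text
time: 9.7
ee_pos: [497.0, 48.9, 245.8]
eef_rot: [-0.012, 0.801, 0.599, 0.014]
ft_force: [0.4, 0.1, 0.2]
grip_width: -0.001
grip_force: 0.0
```

```bash
cat > st.py <<'E'
from h import *
s=ctrl.sense(); f=s["ft_force"]; d=s["ee_pos"][:2]-O; r=np.hypot(*d); T=(d[0]*f[1]-d[1]*f[0])/1000
print("tangential N",T/r*1000,"torque",T,"F",f.round(2),"z",s["ee_pos"][2],"q6",s["q"][5])
E
python3 st.py; python3 arc.py 140 10 13
```

```text
tangential N -0.3028601669201144 torque -0.018980671900950603 F [0.35 0.06 0.18] z 245.76968741107734 q6 1.799377295850226
vise -53.161443602193856 33.20977928419513 phi 148.0071142013557 r 62.67140408054106
140 [np.float64(0.017), np.float64(0.014), 0.0]
130 [np.float64(0.036), np.float64(0.033), 0.001]
120 [np.float64(0.051), np.float64(0.055), 0.003]
110 [np.float64(0.063), np.float64(0.08), 0.004]
100 [np.float64(0.07), np.float64(0.106), 0.006]
90 [np.float64(0.072), np.float64(0.133), 0.007]
80 [np.float64(0.069), np.float64(0.16), 0.008]
70 [np.float64(0.062), np.float64(0.186), 0.01]
60 [np.float64(0.051), np.float64(0.21), 0.011]
50 [np.float64(0.035), np.float64(0.233), 0.013]
40 [np.float64(0.016), np.float64(0.252), 0.014]
30 [np.float64(-0.006), np.float64(0.267), 0.015]
20 [np.float64(-0.03), np.float64(0.279), 0.017]
```

Emit:
{"method": "play_rows", "body": {"rows": [[[0.017,0.014,0.003],0,-1],[[0.036,0.033,0.005],0,-1],[[0.051,0.055,0.007],0,-1],[[0.063,0.08,0.008],0,-1],[[0.07,0.106,0.01],0,-1],[[0.072,0.133,0.012],0,-1]]}}

```text
time: 10.3
ee_pos: [555.9, 60.1, 241.6]
eef_rot: [-0.012, 0.801, 0.598, 0.013]
ft_force: [-2.5, 0.2, 0.4]
grip_width: 0.002
grip_force: 1.0
```

```bash
python3 st.py; python3 arc.py 80 10 10
```

```text
tangential N 2.462035491703772 torque 0.14935062012323533 F [-2.52  0.16  0.4 ] z 241.63659449740155 q6 1.8281840397955549
vise 0.2301272691392633 60.67122491212517 phi 89.7826769105168 r 60.6614407576562
80 [np.float64(0.001), np.float64(0.026), 0.0]
70 [np.float64(-0.006), np.float64(0.052), 0.001]
60 [np.float64(-0.017), np.float64(0.077), 0.003]
50 [np.float64(-0.033), np.float64(0.099), 0.004]
40 [np.float64(-0.052), np.float64(0.118), 0.006]
30 [np.float64(-0.074), np.float64(0.134), 0.007]
20 [np.float64(-0.099), np.float64(0.145), 0.008]
10 [np.float64(-0.125), np.float64(0.152), 0.01]
0 [np.float64(-0.152), np.float64(0.154), 0.011]
-10 [np.float64(-0.179), np.float64(0.152), 0.013]
```

Emit:
{"method": "play_rows", "body": {"rows": [[[0.001,0.026,0],0,-1],[[-0.006,0.052,0.001],0,-1],[[-0.017,0.077,0.003],0,-1],[[-0.033,0.099,0.004],0,-1],[[-0.052,0.118,0.006],0,-1]]}}

```text
time: 10.8
ee_pos: [595.3, 25.9, 238.9]
eef_rot: [-0.012, 0.801, 0.598, 0.013]
ft_force: [-0.9, 1.4, 0.4]
grip_width: -0.002
grip_force: 0.9
```

```bash
python3 st.py; python3 arc.py 30 10 10
```

```text
tangential N 1.6122413400171103 torque 0.09943742156061296 F [-0.88  1.38  0.38] z 238.85771520568255 q6 1.7728241195833145
vise 47.70865890532705 39.104448372684175 phi 39.33979281967041 r 61.67651150761191
30 [np.float64(-0.02), np.float64(0.015), 0.0]
20 [np.float64(-0.045), np.float64(0.026), 0.001]
10 [np.float64(-0.071), np.float64(0.033), 0.003]
0 [np.float64(-0.098), np.float64(0.036), 0.004]
-10 [np.float64(-0.125), np.float64(0.033), 0.006]
-20 [np.float64(-0.151), np.float64(0.027), 0.007]
-30 [np.float64(-0.175), np.float64(0.015), 0.008]
-40 [np.float64(-0.197), np.float64(-0.0), 0.01]
-50 [np.float64(-0.217), np.float64(-0.019), 0.011]
-60 [np.float64(-0.232), np.float64(-0.042), 0.013]
```

Emit:
{"method": "play_rows", "body": {"rows": [[[-0.02,0.015,0],0,-1],[[-0.045,0.026,0.001],0,-1],[[-0.071,0.033,0.003],0,-1],[[-0.098,0.036,0.004],0,-1],[[-0.125,0.033,0.006],0,-1]]}}

```text
time: 11.3
ee_pos: [593.3, -26.0, 235.0]
eef_rot: [-0.011, 0.801, 0.598, 0.014]
ft_force: [1.5, 3.0, 1.0]
grip_width: -0.005
grip_force: 1.0
```

```bash
python3 st.py; python3 arc.py -20 10 10
```

```text
tangential N 3.3555871917211126 torque 0.2063995455225139 F [1.48 3.01 0.99] z 235.0002458837636 q6 1.6852476783138823
vise 60.476563673730205 -11.280256999118098 phi -10.565556901181196 r 61.50921842583671
-20 [np.float64(-0.025), np.float64(-0.005), 0.0]
-30 [np.float64(-0.049), np.float64(-0.017), 0.001]
-40 [np.float64(-0.071), np.float64(-0.032), 0.003]
-50 [np.float64(-0.091), np.float64(-0.051), 0.004]
-60 [np.float64(-0.106), np.float64(-0.074), 0.006]
-70 [np.float64(-0.118), np.float64(-0.098), 0.007]
-80 [np.float64(-0.125), np.float64(-0.124), 0.008]
-90 [np.float64(-0.127), np.float64(-0.151), 0.01]
-100 [np.float64(-0.125), np.float64(-0.178), 0.011]
-110 [np.float64(-0.118), np.float64(-0.204), 0.013]
```

Emit:
{"method": "play_rows", "body": {"rows": [[[-0.013,-0.002,0],0,-1],[[-0.025,-0.005,0],0,-1]]}}

```text
time: 11.5
ee_pos: [588.1, -34.6, 234.4]
eef_rot: [-0.011, 0.801, 0.598, 0.013]
ft_force: [-0.2, 2.8, 0.1]
grip_width: 0.005
grip_force: 0.9
```

```bash
python3 st.py; python3 arc.py -25 5 6
```

```text
tangential N 2.1440177257481 torque 0.1321990082741694 F [-0.2   2.81  0.11] z 234.44189973785592 q6 1.6694943620296008
vise 57.98001879877458 -21.01165312792847 phi -19.920249364801375 r 61.65947542623133
-25 [np.float64(-0.013), np.float64(-0.004), 0.0]
-30 [np.float64(-0.025), np.float64(-0.011), 0.001]
-35 [np.float64(-0.036), np.float64(-0.018), 0.001]
-40 [np.float64(-0.047), np.float64(-0.026), 0.002]
-45 [np.float64(-0.057), np.float64(-0.035), 0.003]
-50 [np.float64(-0.066), np.float64(-0.045), 0.003]
```

Emit:
{"method": "play_rows", "body": {"rows": [[[-0.013,-0.004,0],0,-1],[[-0.025,-0.011,0.001],0,-1],[[-0.036,-0.018,0.001],0,-1],[[-0.047,-0.026,0.002],0,-1],[[-0.057,-0.035,0.003],0,-1],[[-0.066,-0.045,0.003],0,-1]]}}

```text
time: 12.1
ee_pos: [563.2, -54.5, 232.2]
eef_rot: [-0.011, 0.801, 0.598, 0.013]
ft_force: [1.2, 1.8, -0.2]
grip_width: -0.002
grip_force: 0.8
```

```bash
python3 st.py; python3 arc.py -60 10 8
```

```text
tangential N 1.8440742438044815 torque 0.11375910632809791 F [ 1.22  1.8  -0.23] z 232.23895670787027 q6 1.6261342057779473
vise 39.76316101307563 -47.17739820366212 phi -49.87435514900441 r 61.689005586566424
-60 [np.float64(-0.016), np.float64(-0.022), 0.0]
-70 [np.float64(-0.028), np.float64(-0.046), 0.001]
-80 [np.float64(-0.035), np.float64(-0.072), 0.003]
-90 [np.float64(-0.037), np.float64(-0.099), 0.004]
-100 [np.float64(-0.035), np.float64(-0.126), 0.006]
-110 [np.float64(-0.028), np.float64(-0.152), 0.007]
-120 [np.float64(-0.016), np.float64(-0.177), 0.008]
-130 [np.float64(-0.001), np.float64(-0.199), 0.01]
```

Emit:
{"method": "play_rows", "body": {"rows": [[[-0.016,-0.022,0],0,-1],[[-0.028,-0.046,0.001],0,-1],[[-0.035,-0.072,0.002],0,-1],[[-0.037,-0.099,0.003],0,-1]]}}

```text
time: 12.5
ee_pos: [520.8, -58.0, 230.7]
eef_rot: [-0.011, 0.802, 0.598, 0.013]
ft_force: [2.8, -0.3, 0.4]
grip_width: 0.0
grip_force: 1.0
```

```bash
python3 st.py; python3 arc.py -100 10 8
```

```text
tangential N 2.727481358906702 torque 0.17065317837732838 F [ 2.75 -0.31  0.43] z 230.66257866668127 q6 1.6020789786510985
vise 0.05063803547031043 -62.578567064398754 phi -89.95363676066538 r 62.56804572469522
-100 [np.float64(0.004), np.float64(-0.027), 0.0]
-110 [np.float64(0.011), np.float64(-0.053), 0.001]
-120 [np.float64(0.022), np.float64(-0.078), 0.003]
-130 [np.float64(0.038), np.float64(-0.1), 0.004]
-140 [np.float64(0.057), np.float64(-0.119), 0.006]
-150 [np.float64(0.079), np.float64(-0.134), 0.007]
-160 [np.float64(0.103), np.float64(-0.146), 0.008]
-170 [np.float64(0.129), np.float64(-0.153), 0.01]
```

Emit:
{"method": "play_rows", "body": {"rows": [[[0.004,-0.027,0],0,-1],[[0.011,-0.053,0.001],0,-1],[[0.022,-0.078,0.003],0,-1]]}}

```text
time: 12.8
ee_pos: [493.2, -39.8, 230.0]
eef_rot: [-0.011, 0.801, 0.598, 0.013]
ft_force: [1.7, -1.1, -0.2]
grip_width: -0.003
grip_force: 0.8
```

```bash
python3 st.py; python3 arc.py -130 10 8
```

```text
tangential N 1.9404220662080123 torque 0.11966829563186826 F [ 1.71 -1.06 -0.23] z 229.98457334958064 q6 1.6232818200868118
vise -31.555883958905376 -52.99861899775207 phi -120.76997266107186 r 61.671271274359896
-130 [np.float64(0.014), np.float64(-0.021), 0.0]
-140 [np.float64(0.033), np.float64(-0.04), 0.001]
-150 [np.float64(0.055), np.float64(-0.055), 0.003]
-160 [np.float64(0.079), np.float64(-0.067), 0.004]
-170 [np.float64(0.105), np.float64(-0.074), 0.006]
-180 [np.float64(0.132), np.float64(-0.076), 0.007]
-190 [np.float64(0.159), np.float64(-0.074), 0.008]
-200 [np.float64(0.185), np.float64(-0.067), 0.01]
```

Emit:
{"method": "play_rows", "body": {"rows": [[[0.014,-0.021,0],0,-1],[[0.033,-0.04,0.001],0,-1],[[0.055,-0.055,0.002],0,-1],[[0.079,-0.067,0.003],0,-1]]}}

```text
time: 13.2
ee_pos: [476.7, -1.1, 229.7]
eef_rot: [-0.011, 0.801, 0.598, 0.013]
ft_force: [1.0, -1.6, -0.7]
grip_width: 0.004
grip_force: 0.9
```

```bash
python3 st.py; python3 arc.py -170 10 8
```

```text
tangential N 1.61666998704588 torque 0.09998569318088586 F [ 1.04 -1.57 -0.7 ] z 229.73787897879444 q6 1.6948998451759838
vise -58.36438685183567 -20.49148296118677 phi -160.65404707887794 r 61.846693500872384
-170 [np.float64(0.024), np.float64(-0.007), 0.0]
-180 [np.float64(0.051), np.float64(-0.009), 0.001]
-190 [np.float64(0.078), np.float64(-0.007), 0.003]
-200 [np.float64(0.104), np.float64(0.0), 0.004]
-210 [np.float64(0.129), np.float64(0.012), 0.006]
-220 [np.float64(0.151), np.float64(0.027), 0.007]
-230 [np.float64(0.17), np.float64(0.046), 0.008]
-240 [np.float64(0.186), np.float64(0.068), 0.01]
```

Emit:
{"method": "play_rows", "body": {"rows": [[[0.024,-0.007,0.004],0,-1],[[0.051,-0.009,0.008],0,-1],[[0.078,-0.007,0.012],0,-1],[[0.104,0.0,0.015],0,-1]]}}

```text
time: 13.6
ee_pos: [489.1, 39.1, 225.0]
eef_rot: [-0.012, 0.801, 0.598, 0.012]
ft_force: [-0.8, -0.5, 0.6]
grip_width: -0.001
grip_force: 1.0
```

```bash
python3 st.py; python3 arc.py -210 10 8
```

```text
tangential N 0.865069529757175 torque 0.053441566656203636 F [-0.76 -0.51  0.63] z 224.98968154625575 q6 1.7814837416424116
vise -57.89637668971732 21.580481540125206 phi 159.55740147825247 r 61.77719225783468
-210 [np.float64(0.024), np.float64(0.01), 0.0]
-220 [np.float64(0.046), np.float64(0.026), 0.001]
-230 [np.float64(0.065), np.float64(0.045), 0.003]
-240 [np.float64(0.08), np.float64(0.067), 0.004]
-250 [np.float64(0.092), np.float64(0.092), 0.006]
-260 [np.float64(0.099), np.float64(0.118), 0.007]
-270 [np.float64(0.101), np.float64(0.145), 0.008]
-280 [np.float64(0.099), np.float64(0.172), 0.01]
```

Emit:
{"method": "play_rows", "body": {"rows": [[[0.024,0.01,0],0,-1],[[0.046,0.026,0.001],0,-1],[[0.065,0.045,0.003],0,-1],[[0.08,0.067,0.004],0,-1]]}}

```text
time: 14.0
ee_pos: [524.5, 62.1, 224.3]
eef_rot: [-0.012, 0.801, 0.598, 0.013]
ft_force: [-2.2, -1.6, 0.5]
grip_width: -0.0
grip_force: 0.9
```

```bash
python3 st.py; python3 arc.py -250 10 8; python3 - <<'E'
from h import *
im,d=viewer.snapshot("top")
c1=cv2.resize(im[150:250,260:390,::-1],(400,308)); im,d=viewer.snapshot("scene"); c2=cv2.resize(im[170:260,280:370,::-1],(400,400))[:308]
cv2.imwrite("pics/d.png",np.hstack([c1,c2]))
E
```

```text
tangential N 2.4594519005528337 torque 0.15175682719821304 F [-2.15 -1.6   0.53] z 224.28158346108737 q6 1.830152520566429
vise -30.507490454475754 53.64606095194289 phi 119.62606303624491 r 61.70351498400975
-250 [np.float64(0.012), np.float64(0.023), 0.0]
-260 [np.float64(0.019), np.float64(0.049), 0.001]
-270 [np.float64(0.021), np.float64(0.076), 0.003]
-280 [np.float64(0.019), np.float64(0.103), 0.004]
-290 [np.float64(0.012), np.float64(0.129), 0.006]
-300 [np.float64(0.0), np.float64(0.154), 0.007]
-310 [np.float64(-0.015), np.float64(0.176), 0.008]
-320 [np.float64(-0.034), np.float64(0.195), 0.01]
```

View pics/d.png

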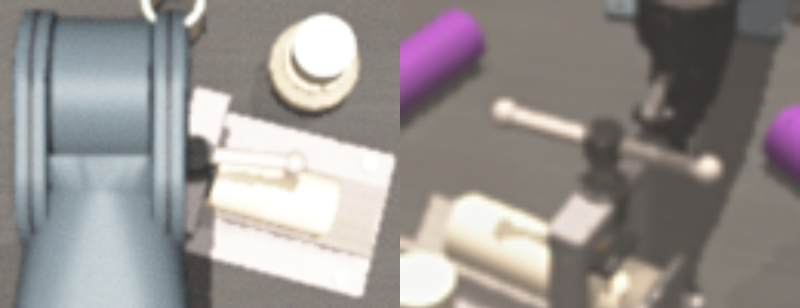

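The post holds the bar, which now lies nearly along the vise's y (right panel, ball at (505,110) to (708,165)). The hub has sunk, so I'll keep going.

Emit:
{"method": "play_rows", "body": {"rows": [[[0.012,0.023,0],0,-1],[[0.019,0.049,0.001],0,-1],[[0.021,0.076,0.003],0,-1],[[0.019,0.103,0.004],0,-1]]}}

```text
time: 14.5
ee_pos: [566.4, 57.0, 223.0]
eef_rot: [-0.012, 0.801, 0.598, 0.013]
ft_force: [-2.7, -0.7, -0.2]
grip_width: 0.001
grip_force: 0.9
```

```bash
python3 st.py; python3 arc.py -290 10 8
```

```text
tangential N 2.054376815772355 torque 0.12664445043771058 F [-2.67 -0.72 -0.2 ] z 222.97120593172744 q6 1.8234336253839545
vise 11.136624010293602 60.64244261045293 phi 79.59391906692159 r 61.64616416297409
-290 [np.float64(-0.006), np.float64(0.025), 0.0]
-300 [np.float64(-0.017), np.float64(0.05), 0.001]
-310 [np.float64(-0.033), np.float64(0.072), 0.003]
-320 [np.float64(-0.052), np.float64(0.091), 0.004]
-330 [np.float64(-0.074), np.float64(0.106), 0.006]
-340 [np.float64(-0.099), np.float64(0.118), 0.007]
-350 [np.float64(-0.125), np.float64(0.125), 0.008]
-360 [np.float64(-0.152), np.float64(0.127), 0.01]
```

Emit:
{"method": "play_rows", "body": {"rows": [[[-0.006,0.025,0.001],0,-1],[[-0.017,0.05,0.003],0,-1],[[-0.033,0.072,0.005],0,-1],[[-0.052,0.091,0.006],0,-1]]}}

```text
time: 14.9
ee_pos: [595.3, 26.2, 219.9]
eef_rot: [-0.012, 0.801, 0.598, 0.013]
ft_force: [-1.7, 1.5, 0.0]
grip_width: 0.004
grip_force: 0.9
```

```bash
python3 st.py; python3 arc.py -330 10 8
```

```text
tangential N 2.039984448659953 torque 0.12596420570022468 F [-1.66  1.51  0.03] z 219.88312354273148 q6 1.7732176169580471
vise 47.60713432231934 39.339744808524074 phi 39.56833123641655 r 61.74763037187337
-330 [np.float64(-0.021), np.float64(0.015), 0.0]
-340 [np.float64(-0.045), np.float64(0.027), 0.001]
-350 [np.float64(-0.071), np.float64(0.034), 0.003]
-360 [np.float64(-0.098), np.float64(0.036), 0.004]
-370 [np.float64(-0.125), np.float64(0.034), 0.006]
-380 [np.float64(-0.151), np.float64(0.027), 0.007]
-390 [np.float64(-0.176), np.float64(0.015), 0.008]
-400 [np.float64(-0.198), np.float64(-0.0), 0.01]
```

Emit:
{"method": "play_rows", "body": {"rows": [[[-0.021,0.015,0],0,-1],[[-0.045,0.027,0.001],0,-1],[[-0.071,0.034,0.003],0,-1],[[-0.098,0.036,0.004],0,-1]]}}

```text
time: 15.3
ee_pos: [597.6, -14.4, 217.4]
eef_rot: [-0.012, 0.801, 0.598, 0.014]
ft_force: [-0.6, 6.9, 1.5]
grip_width: -0.001
grip_force: 2.7
```

```bash
python3 st.py; python3 arc.py -370 10 8
```

```text
tangential N 6.499187740583119 torque 0.39831452641743503 F [-0.57  6.9   1.52] z 217.4499081343178 q6 1.7036302589531898
vise 61.28772799416107 1.074276586414518 phi 1.004201229249226 r 61.28681649404046
-370 [np.float64(-0.03), np.float64(-0.001), 0.0]
-380 [np.float64(-0.056), np.float64(-0.008), 0.001]
-390 [np.float64(-0.08), np.float64(-0.019), 0.003]
-400 [np.float64(-0.102), np.float64(-0.034), 0.004]
-410 [np.float64(-0.121), np.float64(-0.054), 0.006]
-420 [np.float64(-0.137), np.float64(-0.076), 0.007]
-430 [np.float64(-0.148), np.float64(-0.1), 0.008]
-440 [np.float64(-0.155), np.float64(-0.126), 0.01]
```

Torque jumped to 0.40 N m, so the pad is pressing with roughly 60–95 N, which is inside the window. I'll back off and lift clear.

Emit:
{"method": "play_rows", "body": {"rows": [[[0,0,0],0,-1],[[0.03,0,0],0,-1],[[0.06,0,0],0,-1],[[0.06,0,0],0,-1],[[0.06,0,-0.1],0,-1],[[0.06,0,-0.2],0,-1],[[0.06,0,-0.25],0,-1],[[0.06,0,-0.25],0,-1],[[0.06,0,-0.25],0,-1],[[0.06,0,-0.25],0,-1]]}}

```text
time: 16.3
ee_pos: [603.1, 5.0, 315.9]
eef_rot: [-0.012, 0.801, 0.598, 0.012]
ft_force: [0.2, 0.6, -0.2]
grip_width: -0.006
grip_force: 0.0
```

```bash
python3 st.py; python3 - <<'E'
from h import *
for n in("top","scene"):
    V,c=pipe_view(n); k=(V[:,2]>70)&(V[:,1]<-50)&(abs(V[:,0])<10)&(c.min(1)>110); print(n,np.percentile(V[k][:,1],[0,1,5]) if k.sum() else None, k.sum())
im,d=viewer.snapshot("scene"); cv2.imwrite("pics/e.png",cv2.resize(im[160:280,260:380,::-1],(600,600)))
E
```

```text
tangential N 0.549151716081074 torque 0.03549994343536251 F [ 0.15  0.56 -0.19] z 315.94381202547777 q6 1.7391110169623707
top [-139.9557723  -139.74521776 -137.70899622] 107
scene [-141.09155119 -139.02537029 -136.50492835] 86
```

View pics/e.png

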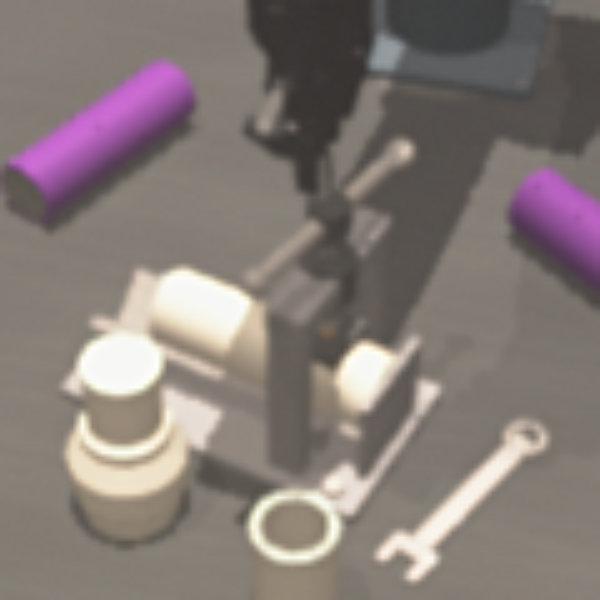

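The pipe's end is at the stop plate (about (385,385)), the pad is down on the pipe at (330,340), the bystanders haven't moved, and the gripper is clear above.

```bash
python3 -c "
from rig import ctrl
print(ctrl.close_job())"
```

```text
the job is handed in; nothing more can be done
None
```

I handed the job in with the pipe hard against the stop plate and the pad gripping it at an estimated 60–95 N (from the cranking torque); the gripper was clear and no bystander was touched, but the hand-in gave no verdict.

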